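# Close up the spare-parts chest

## Robot

A 6-joint arm with a two-finger parallel gripper is mounted at the origin on a cart in front of the work surface, level with it; the furniture and walls round the work are solid. World frame = base frame: x ahead of the robot, y to its left, z up, the work surface at z = 0. Lengths are in m, angles in degrees, forces in N, time in s.
With the tool pointing down it reaches from about 0.4 to 0.825 m from the base axis. Payload 7 kg.
Tool frame: the origin (TCP) lies between the finger pads; the fingertips stand 25 mm ahead of it and the grasp point (between the pads) lies 6 mm ahead of it; z points along the fingers, y is the line along which they close (so a half turn about z gives the same grasp; the last joint's range is limited). The gripper opens to 88 mm and grips with 3 to 60 N. Pads are 19 mm wide; open, the fingers measure 130 mm over their backs; the gripper's body (78 mm by 193 mm) begins 47 mm behind the grasp point.
Start: joints at [81.71, 20.546, 0.682, 0, -70.136, -16.507], TCP at [0.283, 0.613, 0.252] pointing down, gripper open.
Joint ranges: [-176.03, 176.03], [-82.01, 121.73], [-58.28, 71.71], [-173.87, 95.51], [-174.79, -0.11], [-173.66, 173.66]. Speed limits (degrees/s): [136.94, 136.94, 172.46, 180, 180, 180].

## Interface

Orientations are given as [roll, pitch, yaw] about the fixed x, y, z axes, in that order (R = Rz(yaw) Ry(pitch) Rx(roll)).
In Python, from plant import ctrl, camrig gives the robot as it stands (ctrl), with the cameras (camrig).
- The arm moves only by the tool drive_effector, called by a JSON object that holds its "api" and its "payload". Schema: {"type":"object","properties":{"offsets":{"type":"array","items":{"type":"object","properties":{"d":{"type":"array","items":{"type":"number"},"minItems":3,"maxItems":3},"yaw":{"type":"number"},"jaw":{"type":"number"}},"additionalProperties":false,"required":["jaw"]},"minItems":1,"maxItems":8},"only":{"type":"string"},"quiet":{"type":"boolean"},"lines":{"type":"string"}},"required":["offsets"],"additionalProperties":false}. offsets is a list of rows, 1 to 8 of them, each an object with the fields d (a list: dx, dy, dz in parts of the range, where 1.0 means 0.75 m), yaw (a turn about the tool's z in parts of the range, where 1.0 means 90 degrees), jaw (the finger opening in m); a field left out counts as zero (the opening has to be given); each row is the pose to reach, as a shift and turn from the pose commanded when the call began, along the tool's axes at that moment; what a row does not reach only later rows make up. A row lasts 1/8 s, in which the tool goes at most 0.0625 m and 10.7 degrees, less where a joint would pass 70% of its speed; a pose out of reach is approached as far as the arm can. The fingers move at their own pace and stop on an object; the grip force is fixed at half the most. Time passes only in rows, so rows that do not move let the fingers close. The tool returns the time, the measured TCP pose, the force, the opening and the grip force at its end. only (a regular expression) keeps the lines of the reply that match it, lines (a string "A,B") keeps lines A to B, and quiet returns only ok. A shift or turn number past 1, either way, is cut back to 1. Input that does not fit is refused with a message, and nothing moves.
- ctrl.get_obs(): the state, without advancing time (a new reading comes with each control period).
- camrig.snapshot(name): name is "scene" or "top" or "wrist"; returns a dict with "frame" (400x640x3 uint8, red, green, blue), "z_map" (400x640 float32, m along the optical axis (not along the pixel's ray), 0 where there is no reading), "fovy" (degrees; the focal length in pixels is half the picture's height over the tangent of half this angle, whatever the lens; pixels are square), "cx", "cy" (the principal point, pixels), "R" (3x3) and "t" (3): a world point X has camera coordinates R X + t; the wrist camera has in their place "T_tool_cam" (4x4, takes a point from camera to tool coordinates, whose origin is the TCP and whose axes are the flange's). Camera axes: x right, y down, z forward; pixel columns grow to the right and rows downward; lengths in m; the calibration is good to about 2 mm. A picture is of the moment at which its call begins: read the wrist's pose just before it.
- ctrl.close_job(): hands the job in; it is judged then, once.
The state is a dict: "clock": time; "joint_pos": joint angles; "qvel": joint speeds; "tau": joint torques, N m; "tool_pos": TCP position; "orientation": TCP orientation; "force": force on the tool from outside, world axes, zero at the start; "moment": the same for the moment, N m; "opening": finger opening in m; "gripper_force": force on a finger pad.
Only numpy, scipy, OpenCV 4.12 (cv2) and the standard library are available. Lean on these libraries where they do the work, as an engineer would, in place of code of your own. Each camera call takes 0.05 s, during which the arm holds its last target. There are 200 camera calls.

## Task

Close up the grey spare-parts chest beside the mill with your fingertips: push both of its open drawers fully home, with the spare bar left lying in each, and only then push the raised lid down until it is fully shut, without slamming it. Pick nothing up, and leave the jars and the beaker standing round about where they are.

Things in the scene. Friction and masses are not known exactly. Their poses are not given: they have to be found in the camera images.
- chest: Low grey two-drawer steel chest, fixed. Carcass 170 mm deep (x), 220 wide (y), rim at z = 72 mm. Origin: centre of its footprint, on the worktop. Own x points from the drawer side (carcass front x = -85 mm) to the hinge side, y to its left drawer, z up. Under the lid a shallow tray (floor z = 59 mm) with a spanner and forceps fixed in it, lower than the rim.
- drawer_left (a joint): Opening of the left (chest's +y) drawer in m: 0 = fully home, grows as it comes out along the chest's -x; starts at 0.03 to 0.06. It slides stiffly (about 2 N), stays where it is left, hard stop at 0.
- drawer_right (a joint): The same for the right (-y of chest) drawer. The tall fixed mill stands to the right of the chest: its upright guard begins at world y = -0.14 m from x = 0.45 m on, so keep gripper and arm to the left of that there.
- drawer_left_front (a point): Foremost mid point of the left drawer's pull lip; moves with the drawer, axes as the chest's. Lip 60 mm wide, 16 mm in front of the carcass, its upright face z = 34.5 to 46.5 mm; the flat front plate behind it is 101 mm wide, 4 mm thick, z = 8 to 54 mm. Drawer home: this point is at x = -101, y = 54.5, z = 40.5 mm in the chest's frame. Push it along the chest's +x.
- drawer_right_front (a point): The same point on the right drawer (y = -54.5 mm in the chest's frame).
- lid (a joint): Lid angle in rad: 0 = shut flat on the rim, grows as it opens; starts at 0.6 to 1.05, free edge up. The hinge is stiff (about 0.55 N m, plus or minus the lid's weight of 0.4 kg): the lid stays at any angle and must be pushed all the way, 1 to 6 N near the free edge. Hard stop at 0.
- lid_hinge (a point): Point on the lid's hinge line, at mid width, at x = +88, y = 0, z = 73 mm in the chest's frame. The hinge line runs along the chest's y. Axes as the chest's.
- lid_edge (a point): Middle of the lid's free edge on its outer face; moves with it. Lid: flat grey plate, 178 mm from hinge to free edge, 226 wide, 6 thick; outer face 6 mm outside the hinge plane (shut: level, z = 79 mm). Own x from free edge to hinge, z out of the outer face (up when shut). Open, the outer face looks up and away from the drawers: push it there near the free edge, toward the drawers and down.
- bar_1: Loose steel bar, 26 x 75 x 12 mm, lying in the left drawer on its floor (11 mm above the worktop). Origin at the centre of its underside, long side along its y. It rides with the drawer.
- bar_2: The same bar in the right drawer.
- jar: Bystander: white jar with a blue cap, 68 mm across, 115 mm tall, standing to the right in front of the mill; origin under its centre.
- brown_jar: Bystander: small brown jar with a black cap, 45 mm across, 75 mm tall, standing close to the chest's left side; origin under its centre.
- beaker: Bystander: white plastic beaker, 60 x 66 mm, 72 mm tall, standing in front of the mill, to the right of the chest's drawers; origin under its centre.

How it is judged:
By the outcome, as a careful person would: the job done as asked, in the order asked, and still so for the second after the job is handed in, with the robot touching nothing.
It also fails if it takes over 51 s, if anything falls off the work surface, if the arm or the gripper's body presses on something with over 40 N, if the wrist force passes 120 N, or if a joint passes its speed limit or range.

## Working session

There is one attempt and no reset: what is moved stays moved. The work goes in short steps, Python scripts to look and compute and a tool call to move; the robot and the scene stay as the last step left them, time stands still between calls to the robot, and variables do not carry over. Pictures are saved under pics/ and viewed, at most 10 in all, crops included, and the job is handed in when it is done.

```bash
ls; mkdir -p pics
```

Create h.py:
```python
import numpy as np, cv2
from plant import ctrl, camrig
def snap(n,f=None):
    s=camrig.snapshot(n)
    if f: cv2.imwrite('pics/'+f,cv2.cvtColor(s['frame'],cv2.COLOR_RGB2BGR))
    return s
def cloud(s):
    z=s['z_map'];h,w=z.shape;f=h/2/np.tan(np.radians(s['fovy'])/2)
    u,v=np.meshgrid(np.arange(w),np.arange(h))
    P=np.stack([(u-s['cx'])/f*z,(v-s['cy'])/f*z,z],-1)
    W=(P-s['t'])@np.array(s['R'])
    W[z==0]=np.nan
    return W
```

Run:
```python
from h import *
for n in('top','scene'):
    s=snap(n,n+'.png'); np.save(n+'.npy',cloud(s)); print(n,s['fovy'],s['cx'],s['cy'],-np.array(s['R']).T@s['t'])
o=ctrl.get_obs();print({k:np.round(v,3) for k,v in o.items()})
```

```text
pics
plant.py
top 51.68000815438634 320.6383563064706 196.62676743477505 [ 0.42291339 -0.05320757  1.198673  ]
scene 49.58994740245601 323.15497099686627 199.21668610637184 [-0.06074169 -0.41070775  0.9369374 ]
{'clock': np.float64(0.1), 'joint_pos': array([ 8.1706e+01,  2.0590e+01,  6.3900e-01, -1.9000e-02, -7.0137e+01,
       -1.6507e+01]), 'qvel': array([ 0.069, -0.063,  0.169,  0.052, -0.008, -0.079]), 'tau': array([-1.0000e-03, -5.8416e+01,  2.9375e+01,  7.0160e+00,  1.0000e-02,
       -0.0000e+00]), 'tool_pos': array([0.283, 0.612, 0.251]), 'orientation': array([ 1.79911e+02, -8.00000e-03, -2.48070e+01]), 'force': array([ 0.144, -0.272,  0.503]), 'moment': array([-0.048, -0.008, -0.033]), 'gripper_force': np.float64(0.0), 'opening': np.float64(0.088)}
```

View pics/top.png

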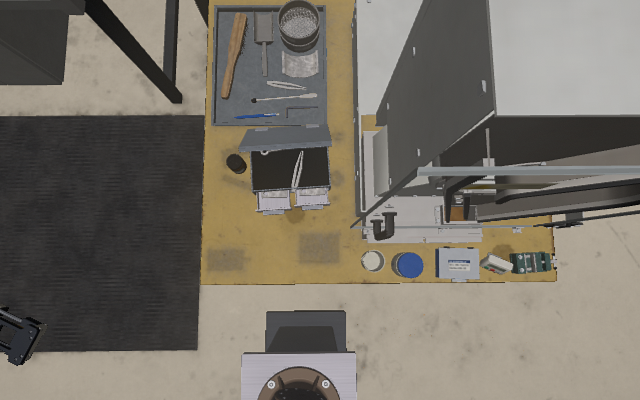

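View pics/scene.png

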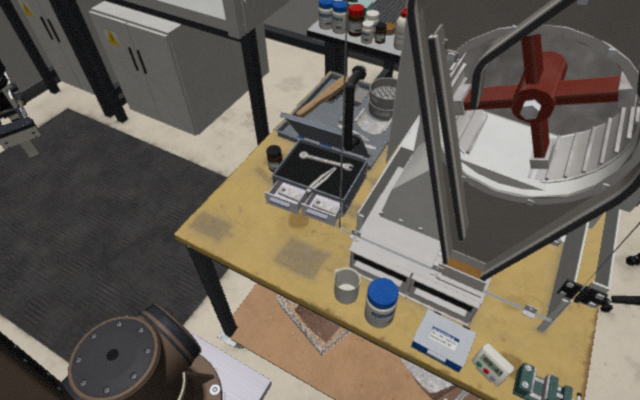

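The top view shows the chest with its tray at about (290,170), drawer fronts near (272,208) and (310,203), and the lid strip running from (240,148) to (330,130). The brown jar is at (236,163), the beaker at (372,260) and the blue-capped jar at (408,265). The scene view agrees: the lid is raised over the far side, and each drawer is partly out with a bar in it.

Run:
```python
from h import *
W=np.load('top.npy')
np.set_printoptions(precision=3,suppress=True,linewidth=180)
for c in (262,272,285,300,310,322):
    print('col',c)
    for r in range(124,218,2): print(r,W[r,c],end=' ;' if r%4 else '\n')
for p in((236,160),(372,260),(408,265)): print(p,W[p[1],p[0]])
f=cv2.imread('pics/top.png')[110:225,215:350]; g=cv2.imread('pics/scene.png')[60:230,250:390]
cv2.imwrite('pics/c.png',np.hstack([cv2.resize(f,(400,341),interpolation=2),cv2.resize(g,(400,341),interpolation=2)]))
```

```text
col 262
124 [0.802 0.106 0.029]
126 [0.804 0.11  0.002] ;128 [0.769 0.097 0.093]
130 [0.76  0.096 0.104] ;132 [0.749 0.093 0.124]
134 [0.738 0.091 0.141] ;136 [0.728 0.088 0.158]
138 [0.718 0.086 0.175] ;140 [0.707 0.083 0.195]
142 [0.697 0.081 0.209] ;144 [0.689 0.079 0.223]
146 [0.682 0.078 0.228] ;148 [0.677 0.078 0.229]
150 [0.674 0.079 0.223] ;152 [0.707 0.1   0.07 ]
154 [0.703 0.1   0.065] ;156 [0.698 0.101 0.059]
158 [0.692 0.101 0.06 ] ;160 [0.687 0.101 0.06 ]
162 [0.681 0.1   0.061] ;164 [0.676 0.101 0.058]
166 [0.67  0.101 0.056] ;168 [0.664 0.101 0.058]
170 [0.658 0.1   0.06 ] ;172 [0.652 0.1   0.061]
174 [0.646 0.1   0.061] ;176 [0.641 0.101 0.057]
178 [0.635 0.1   0.063] ;180 [0.63  0.1   0.059]
182 [0.623 0.1   0.064] ;184 [0.618 0.1   0.061]
186 [0.613 0.1   0.058] ;188 [0.607 0.1   0.059]
190 [0.599 0.098 0.075] ;192 [0.601 0.105 0.024]
194 [0.596 0.105 0.02 ] ;196 [0.589 0.104 0.029]
198 [0.585 0.106 0.012] ;200 [0.58  0.106 0.008]
202 [0.574 0.106 0.008] ;204 [0.568 0.106 0.011]
206 [0.561 0.105 0.016] ;208 [0.556 0.106 0.012]
210 [0.546 0.1   0.054] ;212 [0.545 0.1
[... 5672 characters left out ...]
 [ 0.645 -0.068  0.061] ;176 [ 0.641 -0.068  0.055]
178 [ 0.634 -0.068  0.06 ] ;180 [ 0.629 -0.068  0.058]
182 [ 0.623 -0.068  0.061] ;184 [ 0.616 -0.068  0.066]
186 [ 0.609 -0.067  0.073] ;188 [ 0.612 -0.068  0.022]
190 [ 0.606 -0.068  0.021] ;192 [ 0.599 -0.068  0.028]
194 [ 0.594 -0.068  0.021] ;196 [ 0.59  -0.068  0.009]
198 [ 0.584 -0.068  0.009] ;200 [ 0.578 -0.068  0.011]
202 [ 0.573 -0.068  0.008] ;204 [ 0.562 -0.067  0.047]
206 [ 0.556 -0.067  0.048] ;208 [ 0.551 -0.067  0.046]
210 [ 0.551 -0.068 -0.005] ;212 [ 0.544 -0.068  0.002]
214 [ 0.539 -0.068 -0.004] ;216 [ 0.532 -0.067  0.003]
(236, 160) [0.683 0.17  0.078]
(372, 260) [ 0.405 -0.21  -0.   ]
(408, 265) [ 0.393 -0.288  0.116]
```

View pics/c.png

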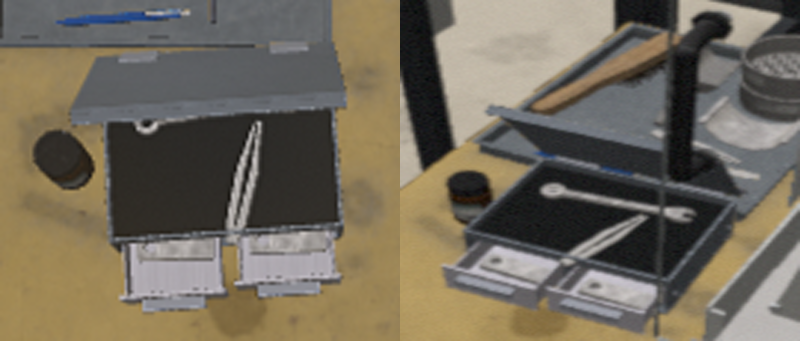

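The crops show each drawer about 4 to 5 cm out, with a bar lying in each. The lid is raised at about 58°, with its free edge over the tray. Next I'll fit the pose.

Run:
```python
from h import *
np.set_printoptions(precision=4,suppress=True)
W=np.load('top.npy'); f=cv2.imread('pics/top.png')
sub=np.zeros(W.shape[:2],bool); sub[120:225,225:345]=1
x,y,z=W[...,0],W[...,1],W[...,2]
# lid plane
P=W[sub&(z>.10)&(z<.215)&(x>.66)]
for _ in range(3):
    c=P.mean(0); n=np.linalg.svd(P-c)[2][2]; n*=np.sign(n[2]); d=(P-c)@n; P=P[abs(d)<.006]
th=np.arccos(n[2]); yaw=np.degrees(np.arctan2(n[1],n[0]))
print('lid n',n,'angle',th,'yaw',yaw,len(P))
# hinge: outer face line at z where... hinge plane is 6mm below the outer face
h=c-n*.006; a=np.array([n[0],n[1]])/np.hypot(n[0],n[1]); s=(h[2]-.073)/np.tan(th); print('hinge along-dist',h[:2]@a+s)
# y extent of lid
perp=np.array([-a[1],a[0]]); q=P[:,:2]@perp; print('lid y',np.percentile(q,[.5,99.5]), 'mid',np.percentile(q,[.5,99.5]).mean())
# tray rectangle: floor
m=(sub&(abs(z-.06)<.006)&(f.max(2)<60)).astype(np.uint8)
k=max(cv2.findContours(m,0,2)[0],key=cv2.contourArea)[:,0]; T=W[k[:,1],k[:,0]]
r=cv2.minAreaRect(T[:,:2].astype(np.float32)); print('tray',r)
u=T[:,:2]@a; v=T[:,:2]@perp; print('tray u',u.min(),u.max(),'v',v.min(),v.max())
# lips/fronts: high points in front of carcass
Q=W[sub&(z>.038)&(z<.065)&(x<.585)]; U=Q[:,:2]@a; V=Q[:,:2]@perp
mid=np.percentile(q,[.5,99.5]).mean()
for s in(1,-1):
    g=s*(V-mid)>5e-3; print('drawer',s,'u min',np.percentile(U[g],[0,5,20]),'v',V[g].min()-mid,V[g].max()-mid,g.sum())
```

```text
lid n [0.8523 0.0518 0.5204] angle 1.023423378666938 yaw 3.480985933574258 1158
hinge along-dist 0.7766363995545277
lid y [-0.1292  0.0931] mid -0.018052417558347925
tray ((0.6635690331459045, 0.022609099745750427), (0.11054264008998871, 0.21247261762619019), 3.3534486293792725)
tray u 0.6085380138252936 0.7192189751088651 v -0.12391463974146458 0.0884038147934883
drawer 1 u min [0.5386 0.5394 0.5428] v 0.006545975563242195 0.10385339416636287 187
drawer -1 u min [0.5452 0.5458 0.5492] v -0.10295664008983656 -0.005160562989162974 168
```

The rows are not in the units I measure in: shifts go in shares of 0.75 m and turns go in shares of 90 degrees. I convert before sending: 0.348 m is 0.464, 0.323 m is 0.4307, -28.3 degrees is -0.3144.

{"api": "drive_effector", "payload": {"offsets": [{"d":[0.0533, 0.0573, 0], "yaw":-0.0444, "jaw":0.088}, {"d":[0.1067, 0.116, 0], "yaw":-0.0889, "jaw":0.088}, {"d":[0.16, 0.1733, 0], "yaw":-0.1333, "jaw":0.088}, {"d":[0.216, 0.232, 0], "yaw":-0.1778, "jaw":0.088}, {"d":[0.2693, 0.2893, 0], "yaw":-0.2222, "jaw":0.088}, {"d":[0.324, 0.348, 0], "yaw":-0.2667, "jaw":0.088}, {"d":[0.3773, 0.4053, 0], "yaw":-0.3144, "jaw":0.088}, {"d":[0.4307, 0.464, 0], "yaw":-0.3144, "jaw":0.088}]}}

```text
clock: 1.1
tool_pos: [0.4304, 0.1595, 0.2516]
orientation: [-180.0, -0.0, 3.6]
force: [1.4, -0.2, 0.6]
opening: 0.0875
gripper_force: 0.0
```

```bash
python3 -c "
from h import *
o=ctrl.get_obs();print(o['tool_pos'],o['orientation'],o['joint_pos'],o['clock'])"
```

```text
[0.43042612 0.15950922 0.25160578] [-1.79987121e+02 -9.47824420e-03  3.59349529e+00] [ 4.50291196e+01 -3.13848964e-01 -2.52875416e+01 -3.73206683e-03
 -6.50106787e+01  4.85659530e+01] 1.1
```

Converted, 0.196 m is 0.2613, 0.151 m is 0.2013.

{"api": "drive_effector", "payload": {"offsets": [{"d":[0.0267, 0.0667, 0], "jaw":0.088}, {"d":[0.0533, 0.1333, 0], "jaw":0.088}, {"d":[0.0533, 0.2013, 0.0267], "jaw":0.088}, {"d":[0.0533, 0.2013, 0.1067], "jaw":0.088}, {"d":[0.0533, 0.2013, 0.1867], "jaw":0.088}, {"d":[0.0533, 0.2013, 0.24], "jaw":0.088}, {"d":[0.0533, 0.2013, 0.2613], "jaw":0.088}, {"d":[0.0533, 0.2013, 0.2613], "jaw":0.088}]}}

```text
clock: 2.1
tool_pos: [0.4785, 0.0126, 0.0542]
orientation: [179.9, 0.2, 3.5]
force: [0.2, 0.8, 0.1]
opening: 0.0876
gripper_force: 0.0
```

```bash
python3 -c "
from h import *
o=ctrl.get_obs();p=o['tool_pos'];t=np.radians(3.48);print(p[0]*np.cos(t)+p[1]*np.sin(t),-p[0]*np.sin(t)+p[1]*np.cos(t),p[2],o['orientation'])
snap('scene','s2.png');snap('wrist','w2.png')
a=cv2.imread('pics/s2.png')[100:300,200:420];b=cv2.imread('pics/w2.png')
cv2.imwrite('pics/c2.png',np.hstack([cv2.resize(a,(385,350)),cv2.resize(b,(400,350))]))"
```

```text
0.4783568817775828 -0.016485255956043124 0.05424951562112004 [179.92730609   0.19447011   3.49371377]
```

View pics/c2.png

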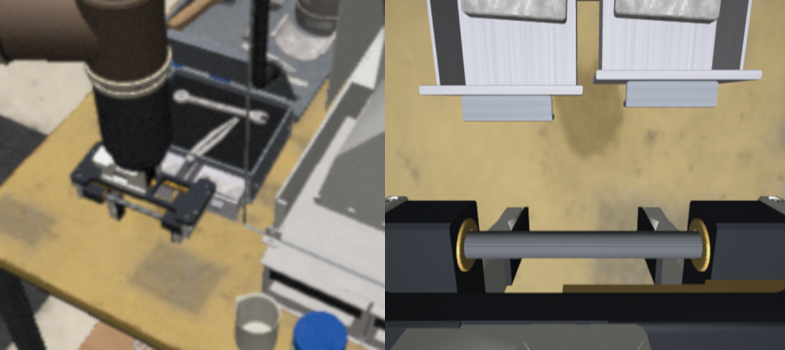

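The wrist view shows both lips (centres near px 508 and 672, row 100) lined up with the two open fingers (near px 507 and 660). Both drawers can be pushed together.

Converted, 0.085 m is 0.1133, 0.078 m is 0.104.

{"api": "drive_effector", "payload": {"offsets": [{"d":[0.0267, 0.0013, 0], "jaw":0.088}, {"d":[0.0533, 0.0013, 0], "jaw":0.088}, {"d":[0.0627, 0.0013, 0], "jaw":0.088}, {"d":[0.072, 0.0013, 0], "jaw":0.088}, {"d":[0.0827, 0.0013, 0], "jaw":0.088}, {"d":[0.0933, 0.0013, 0], "jaw":0.088}, {"d":[0.104, 0.0013, 0], "jaw":0.088}, {"d":[0.1133, 0.0013, 0], "jaw":0.088}]}}

```text
clock: 3.2
tool_pos: [0.5636, 0.017, 0.0556]
orientation: [180.0, 0.1, 3.5]
force: [-4.8, -0.2, 3.5]
opening: 0.0875
gripper_force: 2.5
```

```bash
python3 -c "
from h import *
o=ctrl.get_obs();p=o['tool_pos'];t=np.radians(3.48);print(p[0]*np.cos(t)+p[1]*np.sin(t),o['force'],o['moment'])
snap('wrist','w3.png')"
```

```text
0.5635890252438296 [-4.77226244 -0.18584755  3.50532214] [ 0.03271367  1.76383956 -0.034023  ]
```

View pics/w3.png

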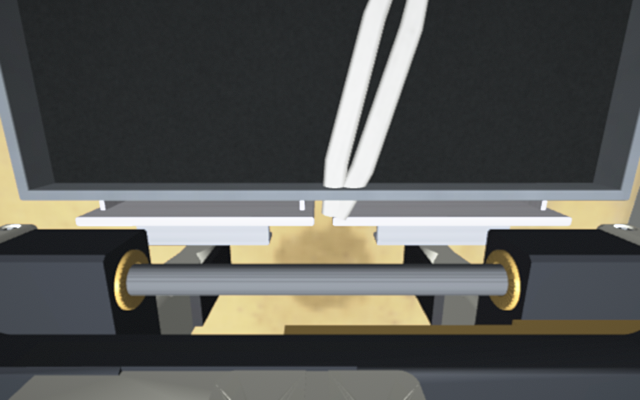

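The lips are now level with each other (row ~235) and the plates are 1 to 2 cm from the carcass. At 5 N, both drawers are moving.

Converted, 0.0155 m is 0.0207, 0.0145 m is 0.0193.

{"api": "drive_effector", "payload": {"offsets": [{"d":[0.0053, 0, 0], "jaw":0.088}, {"d":[0.0107, 0, 0], "jaw":0.088}, {"d":[0.0147, 0, 0], "jaw":0.088}, {"d":[0.0173, 0, 0], "jaw":0.088}, {"d":[0.0193, 0, 0], "jaw":0.088}, {"d":[0.0207, 0, 0], "jaw":0.088}, {"d":[0.0207, 0, 0], "jaw":0.088}]}}

```text
clock: 4.12
tool_pos: [0.5756, 0.0176, 0.0552]
orientation: [180.0, 0.4, 3.5]
force: [-20.4, 4.1, 15.8]
opening: 0.0875
gripper_force: 9.8
```

```bash
python3 -c "
from h import *
o=ctrl.get_obs();p=o['tool_pos'];t=np.radians(3.48);print(p[0]*np.cos(t)+p[1]*np.sin(t),o['force'],o['moment'])"
```

```text
0.5755911408254779 [-20.43704604   4.09425596  15.7595669 ] [1.41106533 7.07608719 0.26623931]
```

Converted, -0.06 m is -0.08, -0.03 m is -0.04, -2 degrees is -0.0222.

{"api": "drive_effector", "payload": {"offsets": [{"yaw":0.0222, "jaw":0.088}, {"yaw":0.0222, "jaw":0.088}, {"jaw":0.088}, {"yaw":-0.0222, "jaw":0.088}, {"yaw":-0.0222, "jaw":0.088}, {"jaw":0.088}, {"d":[-0.04, 0, 0], "jaw":0.088}, {"d":[-0.08, 0, 0], "jaw":0.088}]}}

```text
clock: 5.12
tool_pos: [0.5209, 0.015, 0.0557]
orientation: [-180.0, -0.2, 3.5]
force: [-0.3, 0.0, -0.4]
opening: 0.0877
gripper_force: 0.0
```

```bash
python3 -c "
from h import *
o=ctrl.get_obs();p=o['tool_pos'];t=np.radians(3.48);print(p[0]*np.cos(t)+p[1]*np.sin(t),o['force'],o['moment'])
s=snap('wrist','w4.png');T=np.array(s['T_tool_cam'])
from scipy.spatial.transform import Rotation as R
C=R.from_euler('xyz',o['orientation'],degrees=True).as_matrix()
s['R']=(C@T[:3,:3]).T; s['t']=-s['R']@(C@T[:3,3]+p)
W=cloud(s); c,sn=np.cos(t),np.sin(t)
U=W[...,0]*c+W[...,1]*sn; V=-W[...,0]*sn+W[...,1]*c+.018; Z=W[...,2]
for sg in(1,-1):
  for nm,a,b,l,h in(('lip',.03,.08,.040,.052),('rim',.03,.1,.067,.08)):
    m=(sg*V>a)&(sg*V<b)&(Z>l)&(Z<h)&(U>.56)&(U<.7); print(sg,nm,np.percentile(U[m],[1,5,20]) if m.any() else 0,m.sum())
"
```

```text
0.5208569608753468 [-0.30060132  0.04498576 -0.41593697] [ 0.02626296  0.0195953  -0.01706779]
1 lip [0.58609596 0.58652004 0.58851411] 3787
1 rim [0.60182646 0.60190227 0.60233474] 3119
-1 lip [0.58602828 0.58645157 0.58844174] 3792
-1 rim [0.6017233  0.60180325 0.60220638] 3141
```

View pics/w4.png

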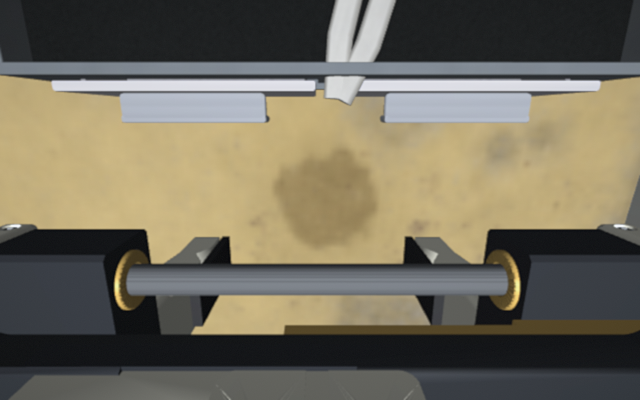

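The lip-to-rim offset is 15.7 mm on both sides (nominal 16), so both drawers are home. The picture shows both plates (rows 80–90) tight against the carcass. Next I'll close the fingers, rise, and come over the lid.

Converted, -0.234 m is -0.312, 0.187 m is 0.2493.

{"api": "drive_effector", "payload": {"offsets": [{"d":[0, 0, -0.08], "jaw":0}, {"d":[0, 0, -0.16], "jaw":0}, {"d":[0, 0, -0.24], "jaw":0}, {"d":[0, 0, -0.312], "jaw":0}, {"d":[0.0667, 0, -0.312], "jaw":0}, {"d":[0.1333, 0, -0.312], "jaw":0}, {"d":[0.2, 0, -0.312], "jaw":0}, {"d":[0.2493, 0, -0.312], "jaw":0}]}}

```text
clock: 6.18
tool_pos: [0.7097, 0.0262, 0.2893]
orientation: [-180.0, -0.1, 3.5]
force: [0.4, -0.0, 1.0]
opening: 0.0128
gripper_force: 0.0
```

{"api": "drive_effector", "payload": {"offsets": [{"d":[0, 0, 0.0133], "jaw":0}, {"d":[0, 0, 0.0267], "jaw":0}, {"d":[0, 0, 0.04], "jaw":0}, {"d":[0, 0, 0.0533], "jaw":0}, {"d":[0, 0, 0.0587], "jaw":0}, {"d":[0, 0, 0.064], "jaw":0}, {"d":[0, 0, 0.064], "jaw":0}]}}

```text
clock: 7.05
tool_pos: [0.7066, 0.026, 0.2415]
orientation: [180.0, 0.0, 3.5]
force: [0.4, -0.4, 0.8]
opening: 0.0004
gripper_force: 0.0
```

```bash
python3 -c "
from h import *
o=ctrl.get_obs();p=o['tool_pos'];t=np.radians(3.48);print(p[0]*np.cos(t)+p[1]*np.sin(t),-p[0]*np.sin(t)+p[1]*np.cos(t),p[2],o['force'],o['orientation'])
snap('scene','s5.png')
cv2.imwrite('pics/c5.png',cv2.resize(cv2.imread('pics/s5.png')[50:250,200:420],(660,600)))"
```

```text
0.7068569966204726 -0.016964749054655313 0.24149573872775634 [ 0.36274961 -0.3523987   0.76533133] [1.79999223e+02 4.18687068e-03 3.50200716e+00]
```

View pics/c5.png

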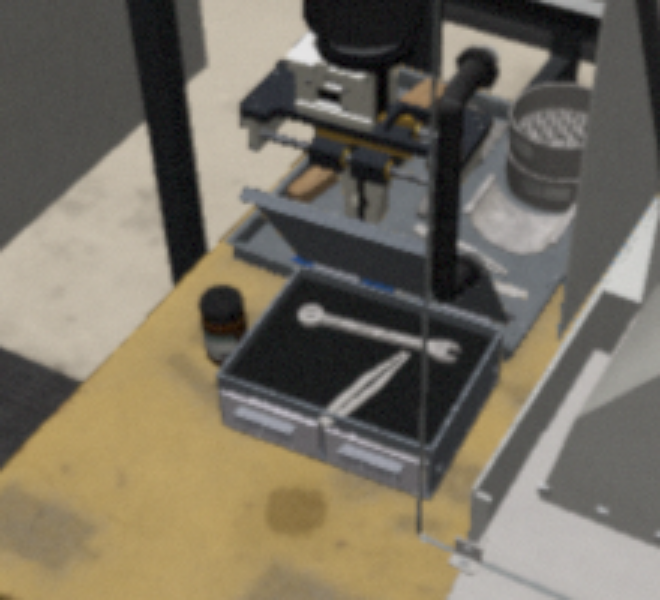

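The scene view shows the closed fingers at about (365,200) of the crop, just above the lid's outer face and near its free edge. Both drawers are flush. Now I'll follow the arc down.

Converted, 0.071 m is 0.0947, -0.0616 m is -0.0821.

{"api": "drive_effector", "payload": {"offsets": [{"d":[-0.0045, 0, 0.0133], "jaw":0}, {"d":[-0.0205, 0, 0.0233], "jaw":0}, {"d":[-0.0325, 0, 0.0333], "jaw":0}, {"d":[-0.0445, 0, 0.044], "jaw":0}, {"d":[-0.0549, 0, 0.056], "jaw":0}, {"d":[-0.0653, 0, 0.068], "jaw":0}, {"d":[-0.0739, 0, 0.0807], "jaw":0}, {"d":[-0.0821, 0, 0.0947], "jaw":0}]}}

```text
clock: 8.1
tool_pos: [0.6448, 0.0222, 0.17]
orientation: [180.0, -0.0, 3.5]
force: [1.5, -0.2, 0.8]
opening: 0.0005
gripper_force: 0.8
```

```bash
python3 -c "
from h import *
o=ctrl.get_obs();p=o['tool_pos'];t=np.radians(3.48);print(p[0]*np.cos(t)+p[1]*np.sin(t),-p[0]*np.sin(t)+p[1]*np.cos(t),p[2],o['force'])"
```

```text
0.6449388470572961 -0.016994933482690603 0.1699606988421934 [ 1.5299675  -0.24182593  0.84946574]
```

```bash
python3 -c "
from h import *
snap('scene','s6.png')
cv2.imwrite('pics/c6.png',cv2.resize(cv2.imread('pics/s6.png')[50:250,200:420],(440,400)))"
```

```text
(no output)
```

View pics/c6.png

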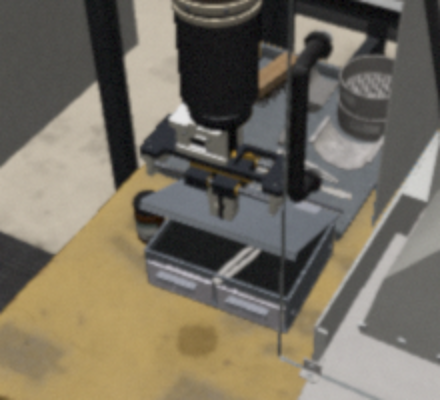

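The lid is following the fingertips: its edge is now low over the tray, around (230,225). I'll continue more slowly.

Converted, 0.062 m is 0.0827, -0.018 m is -0.024.

{"api": "drive_effector", "payload": {"offsets": [{"d":[-0.0049, 0, 0.0107], "jaw":0}, {"d":[-0.012, 0, 0.0267], "jaw":0}, {"d":[-0.0167, 0, 0.0413], "jaw":0}, {"d":[-0.02, 0, 0.0533], "jaw":0}, {"d":[-0.022, 0, 0.064], "jaw":0}, {"d":[-0.0231, 0, 0.072], "jaw":0}, {"d":[-0.024, 0, 0.0787], "jaw":0}, {"d":[-0.024, 0, 0.0827], "jaw":0}]}}

```text
clock: 9.15
tool_pos: [0.6271, 0.0211, 0.1083]
orientation: [180.0, 0.0, 3.5]
force: [-0.5, 0.8, 1.8]
opening: 0.0002
gripper_force: 0.6
```

{"api": "drive_effector", "payload": {"offsets": [{"d":[0, 0, 0.002], "jaw":0}, {"d":[0, 0, 0.004], "jaw":0}, {"d":[0, 0, 0.006], "jaw":0}, {"d":[0, 0, 0.008], "jaw":0}, {"d":[0, 0, 0.0087], "jaw":0}, {"d":[0, 0, 0.0087], "jaw":0}]}}

```text
clock: 9.9
tool_pos: [0.627, 0.0211, 0.1042]
orientation: [180.0, -0.0, 3.5]
force: [-9.0, 0.6, 17.8]
opening: 0.0009
gripper_force: 8.7
```

The fingertip is at z = 0.079 and the force has risen to 18 N, so the lid is at its stop. I'll retreat straight up and check.

Converted, -0.2 m is -0.2667, -0.16 m is -0.2133.

{"api": "drive_effector", "payload": {"offsets": [{"d":[0, 0, -0.0267], "jaw":0}, {"d":[0, 0, -0.08], "jaw":0}, {"d":[0, 0, -0.16], "jaw":0}, {"d":[-0.0667, 0, -0.2133], "jaw":0}, {"d":[-0.1333, 0, -0.2133], "jaw":0}, {"d":[-0.2, 0, -0.2133], "jaw":0}, {"d":[-0.2667, 0, -0.2133], "jaw":0}, {"d":[-0.2667, 0, -0.2133], "jaw":0}]}}

```text
clock: 10.9
tool_pos: [0.4248, 0.0084, 0.2627]
orientation: [-179.9, -0.1, 3.5]
force: [1.3, 0.9, -1.0]
opening: 0.0004
gripper_force: 0.0
```

Run:
```python
from h import *
s=snap('top','t7.png');W=cloud(s);s2=snap('scene','s7.png');W2=cloud(s2)
t=np.radians(3.48);c,sn=np.cos(t),np.sin(t)
for w in(W,W2):
    U=w[...,0]*c+w[...,1]*sn;V=-w[...,0]*sn+w[...,1]*c+.017;Z=w[...,2]
    for a,b in((.61,.63),(.63,.68),(.68,.74)):
        m=(U>a)&(U<b)&(abs(V)<.1)&(Z<.13)&(Z>.03); print(a,m.sum(),np.median(Z[m]) if m.any() else 0)
    for sg in(1,-1):
        m=(sg*V>.03)&(sg*V<.08)&(Z>.04)&(Z<.052)&(U>.52)&(U<.61);print('lip',sg,np.percentile(U[m],[1,5,20]) if m.any() else 0,m.sum())
for p in((236,160),(408,265)): print(W[p[1],p[0]])
a=cv2.imread('pics/t7.png')[100:300,200:440];b=cv2.imread('pics/s7.png')[80:330,230:430]
cv2.imwrite('pics/c7.png',np.hstack([cv2.resize(a,(480,400)),cv2.resize(b,(320,400))]))
```

```text
0.61 519 0.07955342820362696
0.63 1286 0.07965462938875967
0.68 1518 0.07958854420206818
lip 1 [0.58636582 0.58686908 0.58835874] 89
lip -1 [0.58650903 0.58684627 0.58869648] 90
0.61 236 0.07861389663486146
0.63 587 0.0788854539378031
0.68 860 0.07892755851901309
lip 1 [0.58395072 0.58438267 0.58557982] 63
lip -1 [0.58406478 0.58481417 0.58694505] 110
[0.68318676 0.17038589 0.07716771]
[ 0.3929302  -0.28800714  0.11523195]
```

View pics/c7.png

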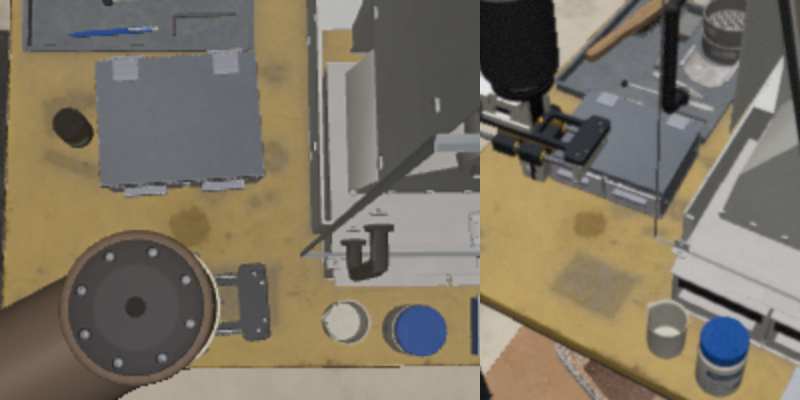

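The lid is level at z ≈ 79 mm and both lips are home. The jars and beaker stand where they were, and the arm touches nothing.

```bash
python3 -c "
from plant import ctrl, camrig
print(ctrl.close_job())"
```

```text
the job is handed in; nothing more can be done
None
```

The job is handed in at about 11 s of the 51 s: both drawers were pushed home first, then the lid was eased down until fully shut, and the jars and beaker stand where they were; the bars were last seen lying in the drawers just before the push.

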